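# Put the thin lid on the teat caddy

## Robot

A 6-joint arm with a two-finger parallel gripper is mounted at the origin on the work surface. World frame = base frame: x ahead of the robot, y to its left, z up, the work surface at z = 0. Lengths are in m, angles in rad, forces in N, time in s.
With the tool pointing down it reaches from about 0.375 to 0.975 m from the base axis. Payload 3.8 kg.
Tool frame: the origin (TCP) lies where the fingers leave the gripper's body, on its centre line; the fingertips stand 73 mm ahead of it and the grasp point (between the pads) lies 54 mm ahead of it; z points along the fingers, y is the line along which they close (so a half turn about z gives the same grasp; the last joint's range is limited). The gripper opens to 85 mm and grips with 20 to 120 N. Pads are 22 mm wide; open, the fingers measure 114 mm over their backs; the gripper's body (76 mm by 85 mm) begins 54 mm behind the grasp point. The pads swing forward as they close: fully open they stand 13 mm farther back than shut.
Start: joints at [1.185, 0.264, 1.604, -0, 1.274, -0.037], TCP at [0.231, 0.634, 0.304] pointing down, gripper open.
Joint ranges: [-2.63, 2.63], [-0.94, 2.18], [0.31, 2.57], [-1.31, 4.45], [0, 2.66], [-2.55, 2.55]. Speed limits (rad/s): [2.57, 2.57, 3.14, 3.14, 3.14, 3.14].

## Interface

Orientations are given as a rotation vector (axis times angle).
In Python, from workcell import read_state, viewer, bot gives the robot as it stands.
- The arm moves only by the tool jog_arm, never from a script. Its argument "increments" is a list that holds one entry, the list of rows, each a list of 7 numbers: the shift along the tool's x, y, z in units of 30 mm (1.0 is 30 mm), then the turn, a rotation vector about the tool's x, y, z in units of 6 degrees (1.0 is 6 degrees), then the opening, from -1 (shut) to 1 (fully open). A call has exactly 5 rows; each row shifts and turns the commanded pose from where the row before left it, along the tool's axes as they then stand; what a row does not reach is not made up. A row lasts 1/12 s, in which the tool goes at most 41.7 mm and 7.16 degrees, less where a joint would pass 70% of its speed; a pose out of reach is approached as far as the arm can. A call is refused whole if a number of a shift passes 1 or a number of a turn 1, either way. A call with a gripper value outside its range is refused whole. The fingers move at their own pace and stop on an object; "force" is the grip in N (left out, the last holds). Time passes only in rows, so rows that do not move let the fingers close, or fill a call up. It gives the time, the measured TCP pose, the force, the opening and the grip force at its end, in the units of the state.
- read_state(): the state, without advancing time (a new reading comes with each control period).
- viewer.read_camera(name): name is "side" or "top" or "wrist"; returns (picture, depth): 400x640x3 uint8, blue, green, red; 400x640 float32, m along the optical axis (not along the pixel's ray), 0 where there is no reading.
- viewer.camera_params(name): a dict with "fx", "fy", "cx", "cy" (pixels), "R" (3x3) and "t" (3): a world point X has camera coordinates R X + t; the wrist camera has in their place "hand_eye" (4x4, takes a point from camera to tool coordinates, whose origin is the TCP and whose axes are the flange's). Camera axes: x right, y down, z forward; pixel columns grow to the right and rows downward; lengths in m; the calibration is good to about 2 mm. A picture is of the moment at which its call begins: read the wrist's pose just before it. camera_params takes no time and is no camera call.
- bot.finish_job(): hands the job in; it is judged then, once.
The state is a dict: "time": time; "q": joint angles; "joint_vel": joint speeds; "joint_torque": joint torques, N m; "tool_pos": TCP position; "tcp_rot": TCP orientation; "wrist_force": force on the tool from outside, world axes, zero at the start; "torque": the same for the moment, N m; "width": opening from 0.0 (shut) to 1.0 (fully open); "grip_force": force on a finger pad.
Only numpy, scipy, OpenCV 4.12 (cv2) and the standard library are available. Lean on these libraries where they do the work, as an engineer would, in place of code of your own. Each camera call takes 0.05 s, during which the arm holds its last target. There are 200 camera calls.

## Task

Slide the thin bamboo lid out of its groove in the white shelf unit until its front end clearly overhangs the shelf's front edge, then grip it there, lift it off and lay it gently on the mint-green caddy. It must lie flat between the caddy's two end lugs, square over the opening and covering it, and be let go. Do not drop the lid on the worktop, and leave the dish, spoon and pacifier case where they are.

Things in the scene. Friction and masses are not known exactly. Their poses are not given: they have to be found in the camera images.
- shelf_unit: White two-tier shelf unit, fixed, 220 deep (its x) by 200 wide (its y). Origin: middle of its front edge at worktop height; x points inwards, away from the robot, z up. Lower board x = 0 to 220, its top 80 above the origin, on two side walls. Nothing stands in front of x = 0. On the upper board (top 276): a clamp-on steel holder with an empty bottle (top about 420 up) and a canister.
- groove_mouth (a point): Front end of the lid's groove: middle of the lower board's front edge, on its top face; axes as the shelf unit. The groove runs inwards along x between two grey runners 16 wide and 5 high (flush with the lid's top); the slot is 68 wide, open in front. So the lid's sides cannot be gripped while it lies on the board.
- upper_edge (a point): Middle of the upper board's front edge, on its underside: 60 mm behind the lower board's front edge and 180 above the lower board; axes as the shelf unit. The upper board runs from here 160 inwards and 100 to either side; the walls that carry it stand only 80 to 160 behind this edge, inner faces 84 either side of the middle. Nothing is above the lower board in front of this edge.
- lid: Thin flat bamboo lid, loose, 150 long (its x) by 64 wide (its y) by 5 thick, 40 to 85 g; alike both ways round. Origin: centre of its underside. It starts in the shelf unit's groove, x along the unit's x, its front end 52 to 65 mm behind the shelf's front edge, mostly or wholly under the upper board. Slippery on the board (friction about 0.3): rubbery fingertips pressed on it drag it along.
- lid_front (a point): Middle of the lid's front end (the end nearest the shelf's front edge) on its underside, 75 mm from the lid's origin along its -x.
- caddy: Mint-green narrow open box with orange teats in it, fixed, 176 long (its x) by 50 wide (its y). Origin: centre of its underside, on the worktop; z up. The opening is 42 wide (4 mm side walls), so the lid, when on, overhangs each side by 7 mm and fingers have room beside the walls. At each end an 8 mm thick lug rises 10 mm above the rim; the gap between the lugs is 160 mm.
- caddy_rim (a point): Centre of the caddy's mouth at rim height, 75 mm above its origin; axes as the caddy. The lid's underside rests at this height.
- dish: Small white ceramic dish, loose, 90 across and 24 high, behind the caddy. Origin: centre of its underside. Leave it.
- spoon: Bamboo spoon, 180 long, lying on the worktop between the shelf unit and the caddy, along x. Leave it.
- pacifier_case: Transparent rounded pacifier case, loose, 66 by 60 and 42 high, on the worktop near the robot, between the shelf unit and the caddy. Origin: centre of its underside. Leave it.
Mind the look-alikes: they are no part of the job. Of the things that look like the lid, the middle-sized one is meant.

How it is judged:
By the outcome, as a careful person would: the job done as asked, in the order asked, and still so for the second after the job is handed in, with the robot touching nothing.
It also fails if it takes over 72 s, if anything falls off the work surface, if the arm or the gripper's body presses on something with over 40 N, if the wrist force passes 120 N, or if a joint passes its speed limit or range.

## Working session

There is one attempt and no reset: what is moved stays moved. The work goes in short steps, Python scripts to look and compute and a tool call to move; the robot and the scene stay as the last step left them, time stands still between calls to the robot, and variables do not carry over. Pictures are saved under pics/ and viewed, at most 10 in all, crops included, and the job is handed in when it is done.

Besides the shell and the picture viewer there is one more tool, called after "Call:" by a JSON object that holds its "fn" and its "kwargs", one argument or row to a line. jog_arm: Moves the arm, as the interface text tells. Its arguments: {"type":"object","properties":{"increments":{"type":"array","items":{"type":"array","items":{"type":"array","items":{"type":"number"}}}},"force":{"type":"number"}},"required":["increments"]}

```bash
mkdir -p pics; ls
python3 - <<'E'
from workcell import read_state, viewer
import cv2,numpy as np
s=read_state();print(s)
for n in("side","top","wrist"):
    p,d=viewer.read_camera(n);cv2.imwrite(f"pics/{n}0.png",p);np.save(f"pics/{n}0.npy",d)
    print(n,viewer.camera_params(n))
E
```

```text
pics
{'time': 0.0, 'q': array([ 1.18509433e+00,  2.64772369e-01,  1.60539384e+00,  2.74215760e-05,
        1.27369768e+00, -3.69143969e-02]), 'joint_vel': array([ 2.79253768e-04, -7.08874929e-05,  6.42894655e-04,  1.39938687e-03,
        1.61758037e-04,  2.14377987e-03]), 'joint_torque': array([-2.39485315e-03, -5.15111160e+01, -3.67315614e+01, -2.06073100e-04,
        1.29854566e-02, -1.77194408e-05]), 'tool_pos': array([0.23047445, 0.63382147, 0.30253818]), 'tcp_rot': array([-0.54502642, -3.0934422 ,  0.0034791 ]), 'wrist_force': array([-0.6767357 ,  0.13522294, -0.14732671]), 'torque': array([-0.01812198, -0.06201836,  0.04788904]), 'grip_force': 0.0, 'width': 1.0004771978547606}
side {'fx': 381.98744794602953, 'fy': 381.98744794602953, 'cx': 318.35027225011476, 'cy': 205.56813106045203, 'R': array([[-0.99450219, -0.10327787, -0.01729395],
       [-0.06423117,  0.73207054, -0.67819399],
       [ 0.08270282, -0.67335459, -0.73467941]]), 't': array([0.61421205, 0.20304302, 0.86645694])}
top {'fx': 376.44507943827887, 'fy': 376.44507943827887, 'cx': 325.3144333837465, 'cy': 198.3295325829118, 'R': array([[ 0.003162  , -0.9999488 , -0.00961281],
       [-0.99665649, -0.00236646, -0.08167149],
       [ 0.08164456,  0.00983892, -0.99661294]]), 't': array([-0.09050719,  0.60216378,  1.16663743])}
wrist {'fx': 275.6132305393674, 'fy': 275.6132305393674, 'cx': 319.6078537672722, 'cy': 200.8500843222272, 'hand_eye': array([[-2.20836358e-03, -9.55204980e-01, -2.95936764e-01,
         7.54967824e-02],
       [ 9.99997525e-01, -2.18930692e-03, -3.95764435e-04,
         2.05584655e-04],
       [-2.69860245e-04, -2.95936906e-01,  9.55207451e-01,
        -6.99980989e-02],
       [ 0.00000000e+00,  0.00000000e+00,  0.00000000e+00,
         1.00000000e+00]])}
```

View pics/side0.png

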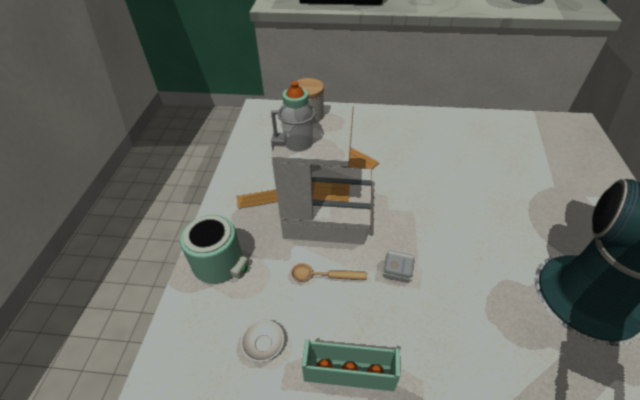

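View pics/top0.png

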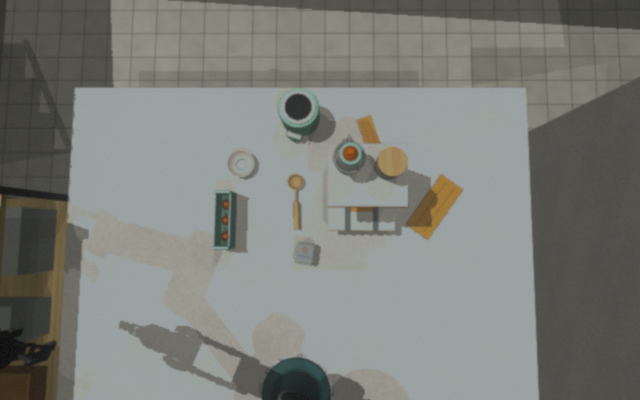

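The side view shows the shelf (front edge of the lower board about (373,190)-(370,240)), with the lid between the runners around (330,190) and the caddy at about (350,365). In the top view the shelf is at (328-408, 145-232), the caddy at (226,216), and the look-alikes lie on the worktop.

```bash
cat > h.py <<'E'
import numpy as np,cv2
from scipy.spatial.transform import Rotation as Ro
from workcell import read_state, viewer
def pose():
    s=read_state();T=np.eye(4);T[:3,:3]=Ro.from_rotvec(s["tcp_rot"]).as_matrix();T[:3,3]=s["tool_pos"];return T
def c2w(n,T=None):
    c=viewer.camera_params(n)
    if n=="wrist": M=T@c["hand_eye"]
    else:
        M=np.eye(4);M[:3,:3]=c["R"].T;M[:3,3]=-c["R"].T@c["t"]
    return c,M
def ray(n,uv,z,T=None):
    c,M=c2w(n,T);uv=np.atleast_2d(uv).astype(float)
    d=np.c_[(uv[:,0]-c["cx"])/c["fx"],(uv[:,1]-c["cy"])/c["fy"],np.ones(len(uv))]@M[:3,:3].T
    return M[:3,3]+d*((z-M[2,3])/d[:,2])[:,None]
def cloud(n,d,T=None):
    c,M=c2w(n,T);v,u=np.mgrid[:400,:640]
    P=np.dstack([(u-c["cx"])/c["fx"]*d,(v-c["cy"])/c["fy"]*d,d])
    return P@M[:3,:3].T+M[:3,3]
E
python3 - <<'E'
from h import *
for n in("side","top"):
    p=cv2.imread(f"pics/{n}0.png");X=cloud(n,np.load(f"pics/{n}0.npy"))
    h=cv2.cvtColor(p,cv2.COLOR_BGR2HSV)
    def blob(name,m,reg=None):
        m=m.astype(np.uint8)
        k,l,st,ce=cv2.connectedComponentsWithStats(m)
        for i in range(1,k):
            if st[i,4]>40:
                q=X[l==i];z=np.median(q[:,2])
                print(n,name,st[i],"med",np.median(q,0).round(3),"z90",np.percentile(q[:,2],95).round(3))
    blob("green",(h[...,0]>65)&(h[...,0]<95)&(h[...,1]>60)&(h[...,2]>60)&(X[...,0]>0.2)&(X[...,0]<1.2)&(X[...,2]>-.05))
    blob("bamboo",(h[...,0]>8)&(h[...,0]<25)&(h[...,1]>90)&(X[...,0]>0.2)&(X[...,0]<1.2)&(X[...,2]>-.05))
    # caddy rim
    m=(abs(X[...,2]-.075)<.006)&(X[...,1]>.05)&(X[...,1]<.5)
    q=X[m][:,:2]; print("rimpix",m.sum()); 
    r=cv2.minAreaRect(q.astype(np.float32)*1000);print("rim75",r)
    m=(abs(X[...,2]-.276)<.008)&(X[...,0]>.3)
    q=X[m][:,:2];print("upper",m.sum(),cv2.minAreaRect(q.astype(np.float32)*1000))
    m=(abs(X[...,2]-.081)<.006)&(X[...,1]<0)&(X[...,1]>-.4)&(X[...,0]>.3)&(X[...,0]<1)
    q=X[m][:,:2];print("lower",m.sum(),cv2.minAreaRect(q.astype(np.float32)*1000) if m.sum() else 0)
p=cv2.imread("pics/side0.png");cv2.imwrite("pics/s_crop.png",np.vstack([cv2.resize(p[140:260,230:400],None,fx=3,fy=3,interpolation=2)[:340], cv2.resize(p[320:400,270:420],(510,250),interpolation=2)]))
E
```

```text
side green [283  91  24  17 196] med [ 0.668 -0.125  0.39 ] z90 0.395
side green [ 184  222   56   61 1368] med [0.839 0.045 0.078] z90 0.115
side green [ 303  341   96   49 3149] med [0.531 0.216 0.045] z90 0.082
side bamboo [286  78  37  20 546] med [ 0.661 -0.226  0.354] z90 0.416
side bamboo [348 148  30  21 385] med [ 0.533 -0.413  0.008] z90 0.01
side bamboo [312 182  38  20 670] med [ 0.606 -0.195  0.086] z90 0.088
side bamboo [237 190  40  18 477] med [ 0.818 -0.228  0.005] z90 0.007
side bamboo [292 264  74  17 544] med [0.623 0.007 0.013] z90 0.02
side bamboo [317 359  16   9  94] med [0.582 0.222 0.032] z90 0.042
side bamboo [342 362  16   8  96] med [0.534 0.223 0.036] z90 0.042
side bamboo [367 364  17   9 101] med [0.485 0.223 0.032] z90 0.043
rimpix 890
rim75 ((425.0789489746094, 150.10227966308594), (925.9357299804688, 200.14620971679688), 0.003172344295307994)
upper 2680 ((643.9900512695312, -196.489013671875), (204.0518798828125, 167.330078125), 89.93941497802734)
lower 3249 ((660.7742919921875, -168.3538360595703), (379.0044860839844, 234.05911254882812), 17.287302
[... 205 characters left out ...]
403] z90 0.417
top bamboo [378 148  29  29 652] med [ 0.66  -0.245  0.352] z90 0.354
top bamboo [289 175  14  15 150] med [0.66  0.008 0.005] z90 0.012
top bamboo [ 407  175   55   64 1608] med [ 0.577 -0.436  0.006] z90 0.009
top bamboo [294 201   5  28 117] med [0.553 0.004 0.018] z90 0.022
top bamboo [351 207  21   5  84] med [ 0.564 -0.191  0.085] z90 0.264
rimpix 223
rim75 ((314.71551513671875, 166.05784606933594), (616.4931030273438, 90.67455291748047), 14.499098777770996)
upper 3386 ((640.8787841796875, -197.04876708984375), (199.4609375, 159.36285400390625), 89.74767303466797)
lower 1499 ((636.3173828125, -119.9853515625), (425.14764404296875, 198.05709838867188), 37.527347564697266)
```

View pics/s_crop.png

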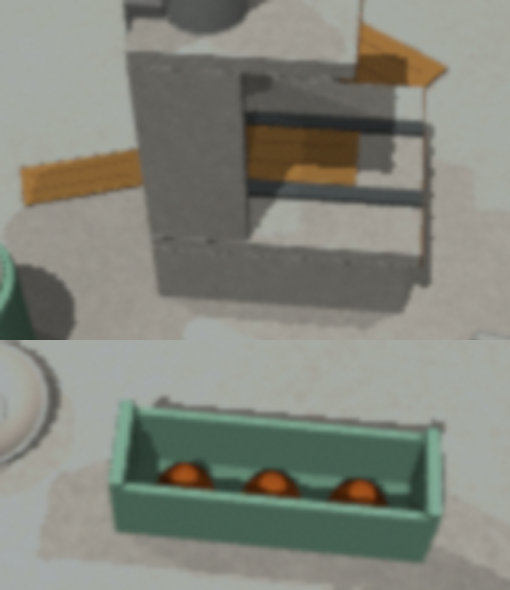

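The crop shows the lid between the dark runners, its front end at about crop (357,155), i.e. side pixel (349,192). The shelf is nearly square to the world axes. Next I measure the edges.

```bash
python3 - <<'E'
from h import *
for n in("side","top"):
    p=cv2.imread(f"pics/{n}0.png");X=cloud(n,np.load(f"pics/{n}0.npy"));h=cv2.cvtColor(p,cv2.COLOR_BGR2HSV)
    bam=(h[...,0]>8)&(h[...,0]<25)&(h[...,1]>90)
    m=bam&(abs(X[...,2]-.085)<.01)&(X[...,0]>.5)&(X[...,1]<-.1)&(X[...,1]>-.3)
    v,u=np.nonzero(m);q=ray(n,np.c_[u,v],.085);print(n,"lid",m.sum(),np.percentile(q,[2,50,98],axis=0)[:,:2].round(4).tolist())
    dark=(h[...,2]<110)&(abs(X[...,2]-.085)<.012)&(X[...,0]>.48)&(X[...,0]<.6)&(abs(X[...,1]+.197)<.06)
    for sgn in(-1,1):
        k=dark&((X[...,1]+.197)*sgn>.02);v,u=np.nonzero(k)
        if len(u)>10:
            q=ray(n,np.c_[u,v],.085)[:,:2];f=np.polyfit(q[:,0],q[:,1],1);print("runner",sgn,len(u),f.round(4),q.min(0).round(4),q.max(0).round(4), "y@.53",np.polyval(f,.53).round(4))
    g=(h[...,0]>60)&(h[...,0]<100)&(h[...,1]>35)&(X[...,1]>.12)&(X[...,1]<.32)&(X[...,0]>.38)&(X[...,0]<.7)&(X[...,2]>.02)
    for z0,z1,nm in((.066,.079,"rim"),(.081,.095,"lug"),(.066,.095,"both")):
        k=g&(X[...,2]>z0)&(X[...,2]<z1)
        q=X[k]
        if len(q)>8: print(nm,len(q),cv2.minAreaRect((q[:,:2]*1000).astype(np.float32)),q.min(0).round(3),q.max(0).round(3))
    # silhouette of caddy mask
    gm=((h[...,0]>60)&(h[...,0]<100)&(h[...,1]>35)).astype(np.uint8)
    k,l,st,ce=cv2.connectedComponentsWithStats(gm)
    for i in range(1,k):
        if 800<st[i,4]<6000:
            c,_=cv2.findContours((l==i).astype(np.uint8),0,2);bx=cv2.boxPoints(cv2.minAreaRect(c[0]));print(st[i],bx.round(1).tolist(),ray(n,bx,.085)[:,:2].round(4).tolist())
# board front edge in top image at z=.08: brightness profile
E
python3 - <<'E'
import cv2,numpy as np,sys
sys.path.insert(0,'.')
import os;os.chdir('.')
p=cv2.imread("pics/top0.png")
cv2.imwrite("pics/t_crop.png",np.hstack([cv2.resize(p[195:245,320:415],None,fx=5,fy=5,interpolation=2)[:, :],cv2.resize(p[175:258,200:250],None,fx=3,fy=3,interpolation=2)[:250]]))
E
```

```text
side lid 663 [[0.5608, -0.2285], [0.6057, -0.1967], [0.6525, -0.1651]]
runner -1 319 [-0.0137 -0.227 ] [ 0.5014 -0.2548] [ 0.5997 -0.2123] y@.53 -0.2342
runner 1 235 [-0.0086 -0.1486] [ 0.5029 -0.1645] [ 0.5998 -0.1429] y@.53 -0.1532
rim 757 ((533.3328857421875, 224.09854125976562), (51.803531646728516, 173.9496307373047), 89.43624877929688) [0.447 0.198 0.066] [0.621 0.25  0.079]
lug 249 ((533.1279296875, 223.9753875732422), (50.541465759277344, 175.25839233398438), 89.43792724609375) [0.445 0.199 0.081] [0.621 0.25  0.088]
both 1017 ((533.12939453125, 224.1005401611328), (51.803531646728516, 175.25750732421875), 89.43624877929688) [0.445 0.198 0.066] [0.621 0.25  0.088]
[ 600  180   40   93 1820] [[600.0, 180.0], [639.0, 180.0], [639.0, 272.0], [600.0, 272.0]] [[-0.0921, -0.2978], [-0.1914, -0.3063], [-0.0638, -0.0125], [0.017, -0.005]]
[ 180  216   62   68 1726] [[175.5, 230.10000610351562], [229.39999389648438, 212.60000610351562], [248.8000030517578, 272.70001220703125], [194.89999389648438, 290.1000061035156]] [[0.9607, -0.0349], [0.8471, -0.1005], [0.7599, 0.0655], [0.8625, 0.
[... 1017 characters left out ...]
62, 192.10000610351562], [233.89999389648438, 248.60000610351562]] [[0.4483, 0.2448], [0.6172, 0.2444], [0.6155, 0.181], [0.4467, 0.1821]]
[ 262  358   68   42 1971] [[262.0, 358.0], [329.0, 358.0], [329.0, 399.0], [262.0, 399.0]] [[0.1316, 0.093], [0.1328, -0.1016], [0.0185, -0.1019], [0.0171, 0.0911]]Traceback (most recent call last):
  File "<stdin>", line 5, in <module>
    return _nx.concatenate(arrs, 1, dtype=dtype, casting=casting)
           ~~~~~~~~~~~~~~~^^^^^^^^^^^^^^^^^^^^^^^^^^^^^^^^^^^^^^^
ValueError: all the input array dimensions except for the concatenation axis must match exactly, but along dimension 0, the array at index 0 has size 250 and the array at index 1 has size 249
```

```bash
cat >> h.py <<'E'
def Rt(yaw=0,tilt=0): # tool x=-X, y=+Y, down; tilt: fingers towards +x, degrees
    return Ro.from_euler("z",yaw,degrees=True)*Ro.from_euler("y",-tilt,degrees=True)*Ro.from_euler("y",180,degrees=True)
def rel(R,p=None):
    T=pose();C=Ro.from_matrix(T[:3,:3]);print("turn units",((C.inv()*R).as_rotvec(degrees=True)/6).round(2))
    if p is not None: print("shift units after turn",(R.inv().apply(np.array(p)-T[:3,3])/.03).round(2), "before",(C.inv().apply(np.array(p)-T[:3,3])/.03).round(2))
E
python3 -c "
from h import *
rel(Rt(),[.43,-.1965,.24]);print(Rt().as_matrix().round(2))"
```

```text
turn units [-0.02 -0.   -3.33]
shift units after turn [ -6.65 -27.68   2.09] before [-15.71 -23.74   2.14]
[[-1.  0.  0.]
 [ 0.  1.  0.]
 [-0.  0. -1.]]
```

Call:
{"fn": "jog_arm", "kwargs": {
  "increments": [
    [[0,0,0,0,0,-0.83,-1],[0,0,0,0,0,-0.83,-1],[0,0,0,0,0,-0.83,-1],[0,0,0,0,0,-0.84,-1],[-0.5,-0.5,0,0,0,0,-1]]
  ],
  "force": 30
}}

```text
time: 0.57
tool_pos: [0.2436, 0.6208, 0.3033]
tcp_rot: [0.01, -3.14, -0.001]
wrist_force: [0.2, -0.2, 0.4]
width: 0.3
grip_force: 0.0
```

Call:
{"fn": "jog_arm", "kwargs": {
  "increments": [
    [[-0.6,-1,0,0,0,0,-1],[-0.6,-1,0,0,0,0,-1],[-0.6,-1,0,0,0,0,-1],[-0.6,-1,0,0,0,0,-1],[-0.6,-1,0,0,0,0,-1]]
  ]
}}

```text
time: 0.98
tool_pos: [0.336, 0.4677, 0.3034]
tcp_rot: [0.001, -3.141, 0.001]
wrist_force: [0.6, -0.6, -0.5]
width: -0.002
grip_force: 0.0
```

Call:
{"fn": "jog_arm", "kwargs": {
  "increments": [
    [[-0.6,-1,0,0,0,0,-1],[-0.6,-1,0,0,0,0,-1],[-0.6,-1,0,0,0,0,-1],[-0.6,-1,0,0,0,0,-1],[-0.6,-1,0,0,0,0,-1]]
  ]
}}

```text
time: 1.4
tool_pos: [0.426, 0.3176, 0.3037]
tcp_rot: [0.0, -3.141, 0.0]
wrist_force: [-0.2, 0.1, -0.1]
width: -0.002
grip_force: 0.0
```

Call:
{"fn": "jog_arm", "kwargs": {
  "increments": [
    [[0,-1,0,0,0,0,-1],[0,-1,0,0,0,0,-1],[0,-1,0,0,0,0,-1],[0,-1,0,0,0,0,-1],[0,-1,0,0,0,0,-1]]
  ]
}}

```text
time: 1.82
tool_pos: [0.4252, 0.1679, 0.3036]
tcp_rot: [0.0, -3.141, 0.0]
wrist_force: [-0.0, 0.5, -0.8]
width: 0.003
grip_force: 0.0
```

Call:
{"fn": "jog_arm", "kwargs": {
  "increments": [
    [[0,-1,0,0,0,0,-1],[0,-1,0,0,0,0,-1],[0,-1,0,0,0,0,-1],[0,-1,0,0,0,0,-1],[0,-1,0,0,0,0,-1]]
  ]
}}

```text
time: 2.23
tool_pos: [0.4251, 0.018, 0.3037]
tcp_rot: [0.0, -3.142, 0.0]
wrist_force: [0.9, -0.8, 0.0]
width: 0.001
grip_force: 0.0
```

Call:
{"fn": "jog_arm", "kwargs": {
  "increments": [
    [[0,-1,0,0,0,0,-1],[0,-1,0,0,0,0,-1],[0,-1,0,0,0,0,-1],[0,-1,0,0,0,0,-1],[0,-1,0,0,0,0,-1]]
  ]
}}

```text
time: 2.65
tool_pos: [0.4251, -0.1321, 0.3038]
tcp_rot: [0.0, 3.142, 0.0]
wrist_force: [0.3, -0.0, -0.1]
width: 0.002
grip_force: 0.0
```

```bash
python3 -c "
from h import *
print(pose().round(3),read_state()['q'].round(2),read_state()['width'])
rel(Rt(0,40),[.43,-.1965,.2])"
```

```text
[[-1.     0.     0.     0.425]
 [ 0.     1.     0.    -0.132]
 [-0.     0.    -1.     0.304]
 [ 0.     0.     0.     1.   ]] [-0.36 -0.18  2.07  0.    1.26 -1.93] 0.0017287776726164507
turn units [-0.   -6.67 -0.  ]
shift units after turn [ 2.1  -2.15  2.75] before [-0.16 -2.15  3.46]
```

Call:
{"fn": "jog_arm", "kwargs": {
  "increments": [
    [[0,-0.72,0.7,0,0,0,-1],[0,-0.72,0.7,0,0,0,-1],[0,-0.71,0.7,0,0,0,-1],[0,0,0,0,-0.96,0,-1],[0,0,0,0,-0.96,0,-1]]
  ]
}}

```text
time: 3.07
tool_pos: [0.4254, -0.1959, 0.2377]
tcp_rot: [0.002, 2.942, 0.004]
wrist_force: [-0.2, 0.6, 0.0]
width: 0.003
grip_force: 0.0
```

Call:
{"fn": "jog_arm", "kwargs": {
  "increments": [
    [[0,0,0,0,-0.95,0,-1],[0,0,0,0,-0.95,0,-1],[0,0,0,0,-0.95,0,-1],[0,0,0,0,-0.95,0,-1],[0,0,0,0,-0.95,0,-1]]
  ]
}}

```text
time: 3.48
tool_pos: [0.4369, -0.1688, 0.2559]
tcp_rot: [0.049, 2.478, -0.039]
wrist_force: [0.3, 0.8, -0.2]
width: -0.002
grip_force: 0.0
```

```bash
python3 -c "
from h import *
print(pose().round(3),read_state()['q'].round(2))
t=Rt(0,40)
# tip targets: hover at x=.605, z=.105 then .085
for x,z in((.605,.110),(.605,.0855)):
  rel(t,np.array([x,-.1965,z])-t.apply([0,0,.073]))
T=pose();p,d=viewer.read_camera('wrist');cv2.imwrite('pics/w1.png',p)
"
```

```text
[[-0.788  0.045  0.615  0.437]
 [ 0.026  0.999 -0.04  -0.169]
 [-0.616 -0.016 -0.788  0.256]
 [ 0.     0.     0.     1.   ]] [-0.61 -0.4   2.42  0.59  0.61 -2.55]
turn units [-0.39 -0.34 -0.24]
shift units after turn [-1.17 -0.92  4.89] before [-1.36 -0.69  4.88]
turn units [-0.39 -0.34 -0.24]
shift units after turn [-0.64 -0.92  5.52] before [-0.86 -0.68  5.53]
```

View pics/w1.png

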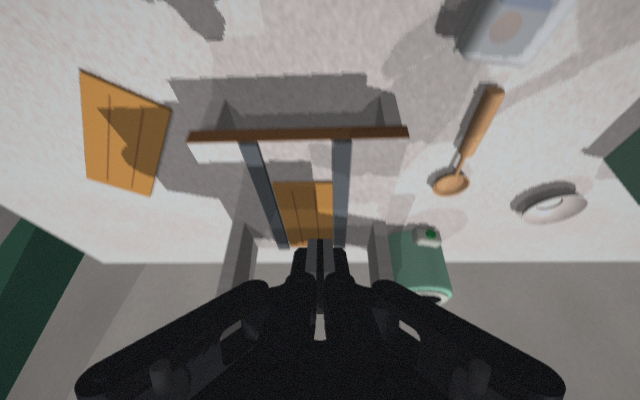

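The wrist view shows the lid between the runners (275-333, 182-245), and the look-alikes outside. Joint 6 hit its limit, so I'll tilt in the arm's radial plane instead (yaw −20°).

```bash
python3 -c "
from h import *
t=Rt(-20,40)
for x,z in((.605,.110),(.605,.0855)):
  rel(t,np.array([x,-.1965,z])-t.apply([0,0,.073]))
"
```

```text
turn units [ 1.74 -0.27  2.37]
shift units after turn [-1.17  0.96  4.92] before [-1.4  -0.27  4.94]
turn units [ 1.74 -0.27  2.37]
shift units after turn [-0.64  0.96  5.54] before [-0.89 -0.25  5.59]
```

Call:
{"fn": "jog_arm", "kwargs": {
  "increments": [
    [[0,0,0,0.44,-0.07,0.6,-1],[0,0,0,0.44,-0.07,0.6,-1],[0,0,0,0.43,-0.07,0.6,-1],[0,0,0,0.43,-0.07,0.57,-1],[0,0,0,0,0,0,-1]]
  ]
}}

```text
time: 3.95
tool_pos: [0.4376, -0.1672, 0.2565]
tcp_rot: [0.397, 2.425, -0.152]
wrist_force: [0.0, 0.2, 0.0]
width: -0.0
grip_force: 0.0
```

```bash
python3 -c "
from h import *
print(pose().round(3),read_state()['q'].round(2))
t=Rt(-20,40)
for x,z in((.605,.110),(.605,.0855)):
  rel(t,np.array([x,-.1965,z])-t.apply([0,0,.073]))
"
```

```text
[[-0.731  0.321  0.601  0.438]
 [ 0.244  0.947 -0.21  -0.167]
 [-0.637 -0.007 -0.771  0.257]
 [ 0.     0.     0.     1.   ]] [-0.47 -0.44  2.46  0.2   0.44 -1.86]
turn units [ 0.08 -0.07  0.2 ]
shift units after turn [-1.13  0.99  4.89] before [-1.19  0.92  4.89]
turn units [ 0.08 -0.07  0.2 ]
shift units after turn [-0.61  0.99  5.52] before [-0.67  0.93  5.52]
```

Call:
{"fn": "jog_arm", "kwargs": {
  "increments": [
    [[-0.23,0.2,0.95,0.04,-0.03,0.1,-1],[-0.23,0.2,0.95,0.04,-0.04,0.1,-1],[-0.23,0.2,0.95,0,0,0,-1],[-0.22,0.2,0.95,0,0,0,-1],[-0.22,0.2,0.95,0,0,0,-1]]
  ]
}}

```text
time: 4.37
tool_pos: [0.5595, -0.1798, 0.1681]
tcp_rot: [0.422, 2.414, -0.155]
wrist_force: [-0.3, -0.6, 1.3]
width: 0.003
grip_force: 0.0
```

```bash
python3 -c "
from h import *
print(pose().round(3),read_state()['q'].round(2))
t=Rt(-20,40)
for x,z in((.605,.110),(.605,.0855)):
  rel(t,np.array([x,-.1965,z])-t.apply([0,0,.073]))
print((t.inv().apply([0,0,-.01])/.03).round(3),(t.inv().apply([-.01,0,0])/.03).round(3))
p,d=viewer.read_camera('side');cv2.imwrite('pics/s2.png',cv2.resize(p[90:260,230:480],None,fx=3,fy=3))
"
```

```text
[[-0.721  0.34   0.604  0.56 ]
 [ 0.26   0.94  -0.219 -0.18 ]
 [-0.642 -0.001 -0.766  0.168]
 [ 0.     0.     0.     1.   ]] [-0.36 -0.01  2.33  0.04  0.13 -1.62]
turn units [ 0.01 -0.01  0.02]
shift units after turn [ 0.01 -0.01  0.09] before [ 0.01 -0.01  0.09]
turn units [ 0.01 -0.01  0.02]
shift units after turn [ 0.53 -0.01  0.71] before [ 0.53 -0.    0.72]
[ 0.214 -0.     0.255] [ 0.24  -0.114 -0.201]
```

View pics/s2.png

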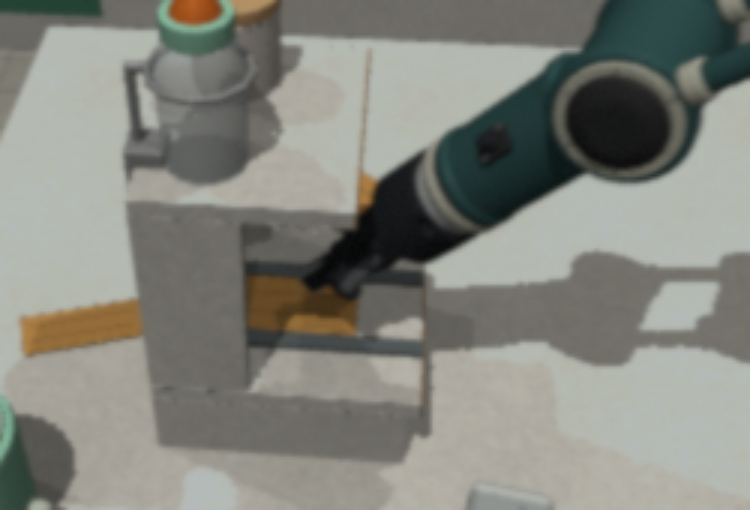

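Call:
{"fn": "jog_arm", "kwargs": {
  "increments": [
    [[0.21,0,0.29,0,0,0,-1],[0.21,0,0.29,0,0,0,-1],[0,0,0,0,0,0,-1],[0,0,0,0,0,0,-1],[0,0,0,0,0,0,-1]]
  ]
}}

```text
time: 4.83
tool_pos: [0.5596, -0.1802, 0.1477]
tcp_rot: [0.425, 2.413, -0.154]
wrist_force: [0.4, -0.2, 0.7]
width: 0.002
grip_force: 0.0
```

Call:
{"fn": "jog_arm", "kwargs": {
  "increments": [
    [[0.04,0,0.05,0,0,0,-1],[0,0,0,0,0,0,-1],[0.04,0,0.05,0,0,0,-1],[0,0,0,0,0,0,-1],[0,0,0,0,0,0,-1]]
  ]
}}

```text
time: 5.25
tool_pos: [0.5609, -0.1804, 0.1455]
tcp_rot: [0.425, 2.408, -0.155]
wrist_force: [0.0, -0.5, 2.5]
width: -0.002
grip_force: 1.9
```

Call:
{"fn": "jog_arm", "kwargs": {
  "increments": [
    [[0.04,0,0.05,0,0,0,-1],[0,0,0,0,0,0,-1],[0,0,0,0,0,0,-1],[0,0,0,0,0,0,-1],[0,0,0,0,0,0,-1]]
  ]
}}

```text
time: 5.67
tool_pos: [0.5623, -0.1809, 0.1453]
tcp_rot: [0.424, 2.405, -0.155]
wrist_force: [-1.3, -1.0, 8.7]
width: -0.004
grip_force: 4.2
```

Call:
{"fn": "jog_arm", "kwargs": {
  "increments": [
    [[0.1,-0.05,-0.08,0,0,0,-1],[0.12,-0.06,-0.1,0,0,0,-1],[0.12,-0.06,-0.1,0,0,0,-1],[0.12,-0.06,-0.1,0,0,0,-1],[0,0,0,0,0,0,-1]]
  ]
}}

```text
time: 6.08
tool_pos: [0.5428, -0.1814, 0.1452]
tcp_rot: [0.425, 2.404, -0.156]
wrist_force: [-3.0, 0.3, 10.8]
width: 0.001
grip_force: 5.6
```

```bash
cat >> h.py <<'E'
def lidfront(n="side"):
    p,d=viewer.read_camera(n);X=cloud(n,d);h=cv2.cvtColor(p,cv2.COLOR_BGR2HSV)
    m=(h[...,0]>8)&(h[...,0]<25)&(h[...,1]>90)&(abs(X[...,2]-.085)<.01)&(X[...,0]>.38)&(X[...,0]<.75)&(X[...,1]<-.12)&(X[...,1]>-.27)
    v,u=np.nonzero(m);q=ray(n,np.c_[u,v],.085);print(n,"lid",m.sum(),np.percentile(q,[2,50,98],axis=0)[:,:2].round(4).tolist(),"minrect",cv2.minAreaRect((q[:,:2]*1000).astype(np.float32)))
    return p
E
python3 -c "
from h import *
lidfront();print(pose()[:3,3],read_state()['wrist_force'])
rel(Rt(-20,40))"
```

```text
side lid 577 [[0.5498, -0.2288], [0.6118, -0.1894], [0.653, -0.165]] minrect ((599.876220703125, -197.46728515625), (113.21036529541016, 66.94347381591797), 0.0602724589407444)
[ 0.5428708  -0.1814157   0.14523485] [-2.51978304  0.89752851 10.28899011]
turn units [-0.    0.08 -0.01]
```

Call:
{"fn": "jog_arm", "kwargs": {
  "increments": [
    [[0.18,-0.09,-0.15,0,0,0,-1],[0.18,-0.09,-0.15,0,0,0,-1],[0.18,-0.09,-0.15,0,0,0,-1],[0,0,0,0,0,0,-1],[0,0,0,0,0,0,-1]]
  ]
}}

```text
time: 6.55
tool_pos: [0.5202, -0.1819, 0.1452]
tcp_rot: [0.425, 2.404, -0.157]
wrist_force: [-3.2, 0.7, 11.3]
width: -0.002
grip_force: 5.6
```

```bash
python3 -c "
from h import *
lidfront();lidfront('top');print(pose()[:3,3],read_state()['wrist_force'])
rel(Rt(-20,40))"
```

```text
side lid 755 [[0.5306, -0.2298], [0.6006, -0.1913], [0.6526, -0.1649]] minrect ((590.0465087890625, -197.64988708496094), (67.41861724853516, 133.9174041748047), 89.90221405029297)
top lid 105 [[0.5388, -0.2292], [0.5596, -0.2171], [0.5687, -0.1694]] minrect ((552.3702392578125, -197.76388549804688), (62.780677795410156, 32.88507080078125), 89.86209106445312)
[ 0.52037274 -0.18196236  0.14523488] [-2.98326541  0.72801062 10.66889807]
turn units [-0.01  0.08 -0.01]
```

Call:
{"fn": "jog_arm", "kwargs": {
  "increments": [
    [[0.22,-0.11,-0.185,0,0,0,-1],[0.22,-0.11,-0.185,0,0,0,-1],[0.22,-0.11,-0.185,0,0,0,-1],[0.22,-0.11,-0.185,0,0,0,-1],[0.2,-0.1,-0.17,0,0,0,-1]]
  ]
}}

```text
time: 7.07
tool_pos: [0.4751, -0.1826, 0.1453]
tcp_rot: [0.425, 2.405, -0.156]
wrist_force: [2.5, 1.8, 8.0]
width: -0.002
grip_force: 4.0
```

```bash
python3 -c "
from h import *
lidfront();lidfront('top');print(pose()[:3,3],read_state()['wrist_force'],read_state()['q'].round(2))
t=Rt(-20,40)
rel(t,np.array([.57,-.1965,.115])-t.apply([0,0,.073]))"
```

```text
side lid 906 [[0.4883, -0.2298], [0.5659, -0.1919], [0.6266, -0.1652]] minrect ((555.0593872070312, -197.75588989257812), (148.4242706298828, 67.64755249023438), 0.35062727332115173)
top lid 450 [[0.4942, -0.2289], [0.5388, -0.2022], [0.5687, -0.1664]] minrect ((527.2759399414062, -197.5153045654297), (62.778587341308594, 83.36133575439453), 89.60151672363281)
[ 0.47447872 -0.18253733  0.14518699] [-3.79321201  2.51360153 12.70296099] [-0.45 -0.13  2.5   0.73  0.1  -2.38]
turn units [-0.01  0.07 -0.01]
shift units after turn [-1.77  0.65  0.36] before [-1.76  0.65  0.38]
```

Call:
{"fn": "jog_arm", "kwargs": {
  "increments": [
    [[-0.32,0,-0.38,0,0,0,-1],[-0.32,0,-0.38,0,0,0,-1],[0,0,0,0,0.85,0,-1],[0,0,0,0,0.85,0,-1],[0,0,0,0,0,0,-1]]
  ]
}}

```text
time: 7.58
tool_pos: [0.4756, -0.1817, 0.172]
tcp_rot: [0.45, 2.573, -0.12]
wrist_force: [1.0, -0.6, 1.7]
width: -0.0
grip_force: 0.0
```

```bash
python3 -c "
from h import *
lidfront();print(pose()[:3,3],read_state()['wrist_force'],read_state()['q'].round(2))
t=Rt(-20,30)
for z in(.115,.092): rel(t,np.array([.56,-.1965,z])-t.apply([0,0,.073]))
print((t.inv().apply([0,0,-.01])/.03).round(3),(t.inv().apply([-.01,0,0])/.03).round(3))"
```

```text
side lid 1010 [[0.4832, -0.2295], [0.5571, -0.1941], [0.6248, -0.1649]] minrect ((552.924072265625, -197.48704528808594), (67.357177734375, 149.59951782226562), 89.6137924194336)
[ 0.47513398 -0.18123715  0.17106449] [-0.45535491  0.04317077 -0.29898035] [-0.44 -0.15  2.39  0.14  0.38 -1.78]
turn units [0.04 0.12 0.02]
shift units after turn [-1.52  0.49  0.6 ] before [-1.51  0.48  0.62]
turn units [0.04 0.12 0.02]
shift units after turn [-1.14  0.49  1.27] before [-1.12  0.48  1.28]
[ 0.167 -0.     0.289] [ 0.271 -0.114 -0.157]
```

Lid front is at ≈0.478, so overhang is ≈24 mm. Now the second stroke.

Call:
{"fn": "jog_arm", "kwargs": {
  "increments": [
    [[-0.5,0.16,0.2,0.02,0.06,0.01,-1],[-0.5,0.16,0.2,0.02,0.06,0.01,-1],[-0.52,0.17,0.2,0,0,0,-1],[0.19,0,0.33,0,0,0,-1],[0.13,0,0.23,0,0,0,-1]]
  ]
}}

```text
time: 8.05
tool_pos: [0.5243, -0.183, 0.1566]
tcp_rot: [0.457, 2.586, -0.12]
wrist_force: [-0.5, 0.6, -0.9]
width: 0.0
grip_force: 0.0
```

Call:
{"fn": "jog_arm", "kwargs": {
  "increments": [
    [[0.03,0,0.055,0,0,0,-1],[0,0,0,0,0,0,-1],[0,0,0,0,0,0,-1],[0,0,0,0,0,0,-1],[0,0,0,0,0,0,-1]]
  ]
}}

```text
time: 8.47
tool_pos: [0.524, -0.1836, 0.156]
tcp_rot: [0.459, 2.586, -0.121]
wrist_force: [-0.9, -0.6, -0.8]
width: -0.005
grip_force: 0.0
```

Call:
{"fn": "jog_arm", "kwargs": {
  "increments": [
    [[0.05,0,0.087,0,0,0,-1],[0,0,0,0,0,0,-1],[0.025,0,0.045,0,0,0,-1],[0,0,0,0,0,0,-1],[0,0,0,0,0,0,-1]]
  ]
}}

```text
time: 8.88
tool_pos: [0.5248, -0.1837, 0.1519]
tcp_rot: [0.458, 2.585, -0.121]
wrist_force: [-1.2, 0.0, 2.5]
width: -0.002
grip_force: 1.2
```

Call:
{"fn": "jog_arm", "kwargs": {
  "increments": [
    [[0.03,0,0.055,0,0,0,-1],[0,0,0,0,0,0,-1],[0,0,0,0,0,0,-1],[0,0,0,0,0,0,-1],[0,0,0,0,0,0,-1]]
  ]
}}

```text
time: 9.3
tool_pos: [0.526, -0.1842, 0.1515]
tcp_rot: [0.458, 2.582, -0.122]
wrist_force: [-2.0, 0.7, 7.8]
width: -0.003
grip_force: 4.2
```

Call:
{"fn": "jog_arm", "kwargs": {
  "increments": [
    [[0.19,-0.08,-0.11,0,0,0,-1],[0.19,-0.08,-0.11,0,0,0,-1],[0.19,-0.08,-0.11,0,0,0,-1],[0.19,-0.08,-0.11,0,0,0,-1],[0.19,-0.08,-0.11,0,0,0,-1]]
  ]
}}

```text
time: 9.72
tool_pos: [0.4907, -0.1843, 0.1516]
tcp_rot: [0.458, 2.581, -0.122]
wrist_force: [1.9, 0.0, 5.4]
width: 0.002
grip_force: 3.0
```

```bash
python3 -c "
from h import *
lidfront();lidfront('top');print(pose()[:3,3],read_state()['wrist_force'],read_state()['q'].round(2))"
```

```text
side lid 886 [[0.451, -0.2289], [0.5363, -0.1908], [0.5954, -0.1656]] minrect ((523.1586303710938, -198.06979370117188), (149.47218322753906, 68.12210845947266), 0.7284350991249084)
top lid 370 [[0.5061, -0.229], [0.5447, -0.2037], [0.5687, -0.1664]] minrect ((525.63623046875, -197.69952392578125), (62.78068161010742, 86.353271484375), 89.86207580566406)
[ 0.48998071 -0.18422012  0.15147565] [-2.83898721 -0.16938282 10.58655214] [-0.43 -0.08  2.37  0.12  0.33 -1.75]
```

Lid front is now at ≈0.447 (≈55 mm overhang), with its centre still 20 mm inside the edge. I'll lift, back off, straighten up and open.

Call:
{"fn": "jog_arm", "kwargs": {
  "increments": [
    [[-0.33,0,-0.58,0,0,0,-1],[-0.33,0,-0.58,0,0,0,-1],[-0.33,0,-0.58,0,0,0,-1],[0.7,-0.3,-0.4,0,0,0,-1],[0,0,0,0,0,0,-1]]
  ]
}}

```text
time: 10.23
tool_pos: [0.4608, -0.183, 0.2092]
tcp_rot: [0.459, 2.589, -0.12]
wrist_force: [-0.3, 0.4, -1.9]
width: -0.003
grip_force: 0.0
```

```bash
python3 -c "
from h import *
lidfront()
print(pose()[:3,3]);rel(Rt(0,0),[.48,-.1975,.21])"
```

```text
side lid 1071 [[0.4497, -0.2288], [0.5208, -0.1955], [0.5921, -0.1648]] minrect ((520.369873046875, -197.37933349609375), (67.71461486816406, 149.59666442871094), 89.80702209472656)
[ 0.46123741 -0.18308554  0.20849987]
turn units [-0.86  4.89 -3.28]
shift units after turn [-0.63 -0.48 -0.05] before [-0.68 -0.24  0.33]
```

Call:
{"fn": "jog_arm", "kwargs": {
  "increments": [
    [[0,0,0,-0.17,0.98,-0.66,1],[0,0,0,-0.17,0.98,-0.66,1],[0,0,0,-0.17,0.98,-0.66,1],[0,0,0,-0.17,0.98,-0.65,1],[0,0,0,-0.17,0.97,-0.65,1]]
  ]
}}

```text
time: 10.7
tool_pos: [0.463, -0.1838, 0.2088]
tcp_rot: [0.004, -3.138, 0.001]
wrist_force: [0.4, 0.6, -0.3]
width: 0.708
grip_force: 0.0
```

```bash
python3 -c "
from h import *
print(pose().round(3));rel(Rt(0,0),[.48,-.1975,.16]);rel(Rt(0,0),[.48,-.1975,.1345])
T=pose();p,d=viewer.read_camera('wrist');cv2.imwrite('pics/w2.png',p)
h=cv2.cvtColor(p,cv2.COLOR_BGR2HSV);b=((h[...,0]>8)&(h[...,0]<25)&(h[...,1]>90)).astype(np.uint8)
k,l,st,ce=cv2.connectedComponentsWithStats(b)
for i in range(1,k):
  if st[i,4]>1500:
    v,u=np.nonzero(l==i);q=ray('wrist',np.c_[u,v],.085,T)[:,:2];print(st[i],q.min(0),q.max(0),cv2.minAreaRect((q*1000).astype(np.float32)))
"
```

```text
[[-1.    -0.002 -0.004  0.463]
 [-0.002  1.    -0.001 -0.184]
 [ 0.004 -0.001 -1.     0.209]
 [ 0.     0.     0.     1.   ]]
turn units [-0.01 -0.03  0.02]
shift units after turn [-0.57 -0.46  1.63] before [-0.57 -0.46  1.62]
turn units [-0.01 -0.03  0.02]
shift units after turn [-0.57 -0.46  2.48] before [-0.57 -0.46  2.47]
[  257   198   118   145 11296] [ 0.44504927 -0.23014962] [ 0.57615172 -0.14112704] ((510.49713134765625, -185.5465545654297), (131.06813049316406, 88.93395233154297), 0.15898831188678741)
[   37   202   137   151 10790] [ 0.44818202 -0.42649135] [ 0.58719869 -0.2972431 ] ((521.510009765625, -362.08392333984375), (60.31288146972656, 141.400390625), 54.553558349609375)
```

View pics/w2.png

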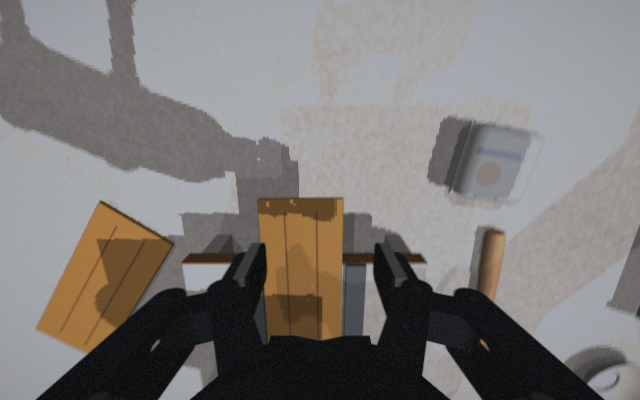

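The wrist view shows the lid overhanging clearly (front end at row 198, columns 258–343; shelf edge at row 258). Its centre is y ≈ −0.198 and its front x ≈ 0.445. Moving in to grip.

Call:
{"fn": "jog_arm", "kwargs": {
  "increments": [
    [[-0.25,-0.23,0,-0.01,-0.03,0.02,1],[-0.25,-0.23,0,0,0,0,1],[0,0,0.5,0,0,0,1],[0,0,0.5,0,0,0,1],[0,0,0.5,0,0,0,1]]
  ]
}}

```text
time: 11.17
tool_pos: [0.4785, -0.198, 0.1638]
tcp_rot: [0.006, 3.134, -0.003]
wrist_force: [0.1, -0.9, -0.4]
width: 1.001
grip_force: 0.0
```

Call:
{"fn": "jog_arm", "kwargs": {
  "increments": [
    [[0,0,0.5,0,0,0,1],[0,0,0.47,0,0,0,1],[0,0,0,0,0,0,1],[0,0,0,0,0,0,0.8],[0,0,0,0,0,0,0.8]]
  ]
}}

```text
time: 11.58
tool_pos: [0.4787, -0.1978, 0.1359]
tcp_rot: [0.005, 3.135, -0.002]
wrist_force: [0.3, -0.1, 1.1]
width: 0.9
grip_force: 0.0
```

```bash
python3 -c "
from h import *
print(pose()[:3,3],read_state()['wrist_force'],read_state()['width']);rel(Rt(0,0),[.478,-.1975,.1345])
p,d=viewer.read_camera('side');cv2.imwrite('pics/s3.png',cv2.resize(p[110:270,260:480],None,fx=3.5,fy=3.5))
T=pose();p,d=viewer.read_camera('wrist');cv2.imwrite('pics/w3.png',p[150:])"
```

```text
[ 0.47871722 -0.19780768  0.13593747] [ 0.34982337 -0.14565614  1.08547325] 0.8996449213841992
turn units [-0.01  0.06 -0.03]
shift units after turn [0.02 0.01 0.05] before [0.02 0.01 0.05]
```

View pics/s3.png

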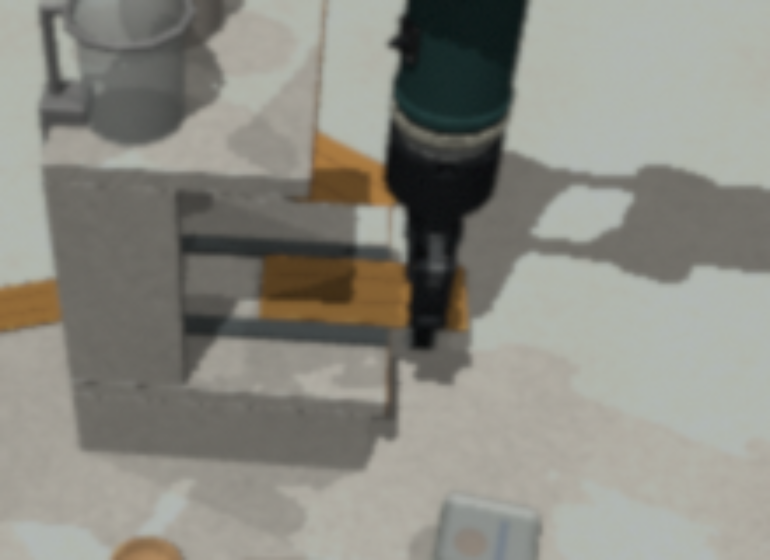

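The side view shows the near finger beside the lid's overhang, with its tip just below the lid. Closing.

Call:
{"fn": "jog_arm", "kwargs": {
  "increments": [
    [[0,0,0,0,0,0,0.4],[0,0,0,0,0,0,0.4],[0,0,0,0,0,0,0.4],[0,0,0,0,0,0,0.4],[0,0,0,0,0,0,0.4]]
  ],
  "force": 40
}}

```text
time: 12.1
tool_pos: [0.4793, -0.1978, 0.1365]
tcp_rot: [0.003, 3.135, -0.003]
wrist_force: [-1.6, -0.7, 6.5]
width: 0.737
grip_force: 42.7
```

Call:
{"fn": "jog_arm", "kwargs": {
  "increments": [
    [[0,0,0,0,0,0,0.4],[0,0,0,0,0,0,0.4],[0,0,-0.1,0,0,0,0.4],[0,0,-0.15,0,0,0,0.4],[0,0,0,0,0,0,0.4]]
  ]
}}

```text
time: 12.52
tool_pos: [0.4788, -0.1975, 0.1435]
tcp_rot: [0.003, 3.136, -0.002]
wrist_force: [0.4, -0.5, -0.6]
width: 0.733
grip_force: 43.7
```

```bash
python3 -c "
from h import *
print(pose()[:3,3],read_state()['wrist_force'],read_state()['width'])
p,d=viewer.read_camera('side');X=cloud('side',d);cv2.imwrite('pics/s4.png',cv2.resize(p[110:270,260:480],None,fx=3.5,fy=3.5))
h=cv2.cvtColor(p,cv2.COLOR_BGR2HSV);m=(h[...,0]>8)&(h[...,0]<25)&(h[...,1]>90)&(X[...,2]>.05)&(X[...,2]<.2)&(X[...,0]>.4)&(X[...,1]<-.12)&(X[...,1]>-.27)
q=X[m];A=np.c_[q[:,:2],np.ones(len(q))];c=np.linalg.lstsq(A,q[:,2],rcond=None)[0];print(len(q),'slope',c,'z front/back',q[q[:,0]<.46][:,2].mean(),q[q[:,0]>.57][:,2].mean(),q[:,0].min(),q[:,0].max())"
```

```text
[ 0.47876552 -0.19750478  0.1434735 ] [ 0.44578094 -0.54654531 -0.61092942] 0.7331805723905584
899 slope [-0.04906475  0.20126665  0.15879604] z front/back 0.0922466643186884 0.0917502272034416 0.4460369752556908 0.5953019146317098
```

View pics/s4.png

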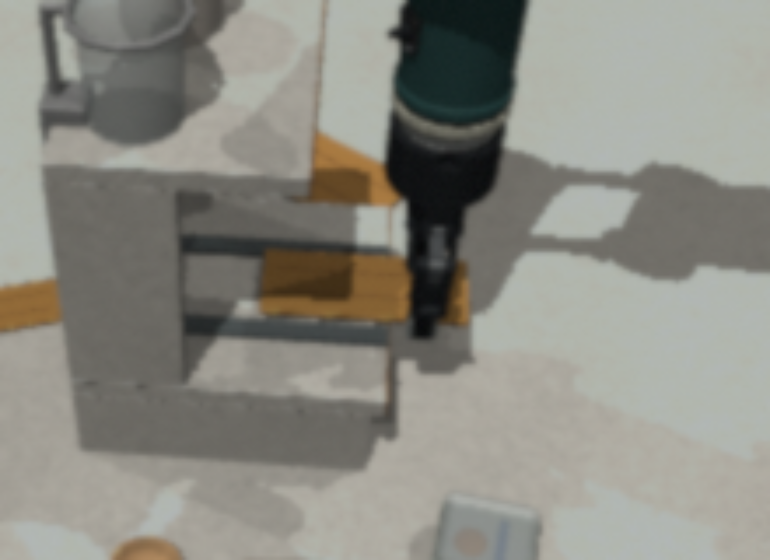

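The lid is held flat: front and back both read z ≈ 0.092. Its centre sits 42 mm ahead of the TCP in x. Lifting clear and carrying it over.

Call:
{"fn": "jog_arm", "kwargs": {
  "increments": [
    [[0,0,-0.2,0,0,0,0.4],[0,0,-0.3,0,0,0,0.4],[0,0,-0.3,0,0,0,0.4],[0,0,-0.3,0,0,0,0.4],[0.2,0,-0.2,0,0,0,0.4]]
  ]
}}

```text
time: 12.98
tool_pos: [0.4737, -0.1979, 0.184]
tcp_rot: [0.003, 3.133, -0.003]
wrist_force: [0.1, -0.1, -0.5]
width: 0.737
grip_force: 43.8
```

Call:
{"fn": "jog_arm", "kwargs": {
  "increments": [
    [[0.4,0,-0.1,0,0,0,0.4],[0.4,0,-0.1,0,0,0,0.4],[0.4,0,-0.1,0,0,0,0.4],[0.2,0.3,0,0,0,0,0.4],[0,0.5,0,0,0,0,0.4]]
  ]
}}

```text
time: 13.4
tool_pos: [0.428, -0.1733, 0.1903]
tcp_rot: [0.007, 3.137, -0.001]
wrist_force: [-0.3, -0.6, 0.2]
width: 0.735
grip_force: 43.8
```

Call:
{"fn": "jog_arm", "kwargs": {
  "increments": [
    [[0,0.7,0,0,0,0,0.4],[0,0.8,0,0,0,0,0.4],[0,0.8,0,0,0,0,0.4],[0,0.8,0,0,0,0,0.4],[0,0.8,0,0,0,0,0.4]]
  ]
}}

```text
time: 13.82
tool_pos: [0.4291, -0.0549, 0.19]
tcp_rot: [0.005, 3.137, -0.0]
wrist_force: [0.0, -0.5, 0.1]
width: 0.737
grip_force: 43.8
```

Call:
{"fn": "jog_arm", "kwargs": {
  "increments": [
    [[-0.3,0.8,0,0,0,0,0.4],[-0.3,0.8,0,0,0,0,0.4],[-0.3,0.8,0,0,0,0,0.4],[-0.3,0.8,0,0,0,0,0.4],[-0.3,0.8,0,0,0,0,0.4]]
  ]
}}

```text
time: 14.23
tool_pos: [0.4747, 0.0649, 0.1903]
tcp_rot: [0.004, 3.137, -0.001]
wrist_force: [0.8, -1.2, -0.4]
width: 0.733
grip_force: 43.8
```

Call:
{"fn": "jog_arm", "kwargs": {
  "increments": [
    [[-0.2,0.8,0,0,0,0,0.4],[-0.2,0.8,0,0,0,0,0.4],[0,0.8,0,0,0,0,0.4],[0,0.6,0,0,0,0,0.4],[0,0.4,0,0,0,0,0.4]]
  ]
}}

```text
time: 14.65
tool_pos: [0.4868, 0.1672, 0.1902]
tcp_rot: [0.002, 3.137, -0.001]
wrist_force: [0.4, 0.2, -1.4]
width: 0.736
grip_force: 43.8
```

```bash
cat >> h.py <<'E'
def lidcaddy():
    for n in("side","top"):
        p,d=viewer.read_camera(n);X=cloud(n,d);h=cv2.cvtColor(p,cv2.COLOR_BGR2HSV)
        m=(h[...,0]>8)&(h[...,0]<25)&(h[...,1]>90)&(X[...,2]>.06)&(X[...,2]<.2)&(X[...,0]>.38)&(X[...,0]<.68)&(X[...,1]>.12)&(X[...,1]<.32)
        q=X[m];A=np.c_[q[:,:2]-q[:,:2].mean(0),np.ones(len(q))]
        if len(q)<20: print(n,"few");continue
        v,u=np.nonzero(m);z=np.median(q[:,2]);r=ray(n,np.c_[u,v],z)[:,:2]
        print(n,len(q),"plane",np.linalg.lstsq(A,q[:,2],rcond=None)[0].round(4),"x",r[:,0].min().round(4),r[:,0].max().round(4),"y",r[:,1].min().round(4),r[:,1].max().round(4),cv2.minAreaRect((r*1000).astype(np.float32)))
        g=(h[...,0]>60)&(h[...,0]<100)&(h[...,1]>35)&(X[...,1]>.12)&(X[...,1]<.32)&(X[...,0]>.38)&(X[...,0]<.7)&(X[...,2]>.081)&(X[...,2]<.095)
        q=X[g];lo=q[q[:,0]<.533];hi=q[q[:,0]>.533];print(" lugs",len(lo),len(hi),[ (k.min(0).round(3).tolist(),k.max(0).round(3).tolist()) for k in(lo,hi) if len(k)])
    return p
E
python3 -c "
from h import *
s=read_state();print(pose()[:3,3],s['wrist_force'],s['width'],s['grip_force'])
lidcaddy();rel(Rt(-.56,0),[.4913,.2244,.1315])"
```

```text
[0.48676431 0.16717312 0.19024273] [ 0.4303369   0.18094429 -1.42335718] 0.7358237425871552 43.80237936973572
side 1974 plane [-0.0293  0.0632  0.139 ] x 0.4537 0.6023 y 0.1359 0.1991 ((527.9845581054688, 167.48927307128906), (148.6381378173828, 63.27165985107422), 0.011871333234012127)
 lugs 124 118 [([0.446, 0.2, 0.081], [0.454, 0.25, 0.088]), ([0.613, 0.2, 0.082], [0.621, 0.249, 0.088])]
top 752 plane [-0.0315 -0.041   0.1377] x 0.4539 0.6022 y 0.1366 0.2002 ((528.2377319335938, 167.78369140625), (148.85792541503906, 63.13237380981445), 1.1689990758895874)
 lugs 0 32 [([0.613, 0.2, 0.081], [0.619, 0.243, 0.088])]
turn units [-0.01  0.04  0.1 ]
shift units after turn [-0.12  1.92  1.96] before [-0.13  1.92  1.96]
```

Call:
{"fn": "jog_arm", "kwargs": {
  "increments": [
    [[0,0.5,0,0,-0.12,0.05,0.4],[0,0.6,0,0,-0.12,0.05,0.4],[-0.06,0.5,0.2,0,0,0,0.4],[-0.06,0.32,0.3,0,0,0,0.4],[0,0,0.3,0,0,0,0.4]]
  ]
}}

```text
time: 15.17
tool_pos: [0.4931, 0.2237, 0.1665]
tcp_rot: [0.018, 3.11, -0.0]
wrist_force: [0.3, -0.4, -0.5]
width: 0.732
grip_force: 43.9
```

Call:
{"fn": "jog_arm", "kwargs": {
  "increments": [
    [[0,0,0.2,0,0,0,0.4],[0,0,0,0,0,0,0.4],[0,0,0,0,0,0,0.4],[0,0,0,0,0,0,0.4],[0,0,0,0,0,0,0.4]]
  ]
}}

```text
time: 15.58
tool_pos: [0.4933, 0.2226, 0.1611]
tcp_rot: [0.021, 3.111, -0.001]
wrist_force: [0.7, -0.2, -0.6]
width: 0.738
grip_force: 43.9
```

```bash
python3 -c "
from h import *
s=read_state();print(pose()[:3,3],s['wrist_force'],s['width'],s['grip_force'])
lidcaddy();rel(Rt(-.56,1.5),[.4913,.2244,.1315])"
```

```text
[0.49326618 0.22261648 0.16109065] [ 0.69213029 -0.22932447 -0.58768547] 0.7375111510090263 43.86730670928955
side 2250 plane [-0.0287  0.0992  0.112 ] x 0.4619 0.6108 y 0.1897 0.2562 ((536.3449096679688, 222.9803466796875), (64.80760192871094, 148.6682891845703), 88.83393859863281)
 lugs 118 92 [([0.446, 0.2, 0.081], [0.453, 0.25, 0.088]), ([0.613, 0.199, 0.082], [0.621, 0.249, 0.089])]
top 743 plane [ 0.0075 -0.024   0.1099] x 0.464 0.6104 y 0.1891 0.2532 ((537.305908203125, 220.5023651123047), (147.52696228027344, 62.03654861450195), 1.3688210248947144)
 lugs 31 11 [([0.448, 0.199, 0.081], [0.451, 0.248, 0.087]), ([0.618, 0.2, 0.082], [0.619, 0.237, 0.089])]
turn units [-0.    0.05 -0.03]
shift units after turn [0.09 0.05 0.99] before [0.1  0.05 0.99]
```

Call:
{"fn": "jog_arm", "kwargs": {
  "increments": [
    [[0.1,0.05,0,0,0,0,0.4],[0,0,0.25,0,0,0,0.4],[0,0,0.25,0,0,0,0.4],[0,0,0.2,0,0,0,0.4],[0,0,0,0,0,0,0.4]]
  ]
}}

```text
time: 16.1
tool_pos: [0.4892, 0.2241, 0.1374]
tcp_rot: [0.019, 3.115, -0.003]
wrist_force: [-0.7, 0.1, -0.1]
width: 0.737
grip_force: 43.9
```

```bash
python3 -c "
from h import *
s=read_state();print(pose()[:3,3],s['wrist_force'],s['width'],s['grip_force'])
lidcaddy();p,d=viewer.read_camera('side');cv2.imwrite('pics/s5.png',cv2.resize(p[280:400,250:440],None,fx=4,fy=4))"
```

```text
[0.48923144 0.22409159 0.13742258] [-0.67022582  0.07401588 -0.1152647 ] 0.7366147656861031 43.86996388435364
side 2187 plane [-0.0392  0.1125  0.0884] x 0.4571 0.6067 y 0.191 0.2577 ((531.970703125, 224.3415069580078), (64.84529876708984, 149.39976501464844), 88.92647552490234)
 lugs 97 122 [([0.446, 0.208, 0.082], [0.453, 0.249, 0.088]), ([0.613, 0.199, 0.081], [0.621, 0.249, 0.088])]
top 725 plane [-0.0062 -0.0489  0.0871] x 0.4602 0.6067 y 0.1907 0.2544 ((533.4331665039062, 222.3436279296875), (146.45448303222656, 63.68088912963867), 0.2026447355747223)
 lugs 25 19 [([0.448, 0.2, 0.082], [0.451, 0.242, 0.088]), ([0.613, 0.199, 0.081], [0.619, 0.243, 0.088])]
```

View pics/s5.png

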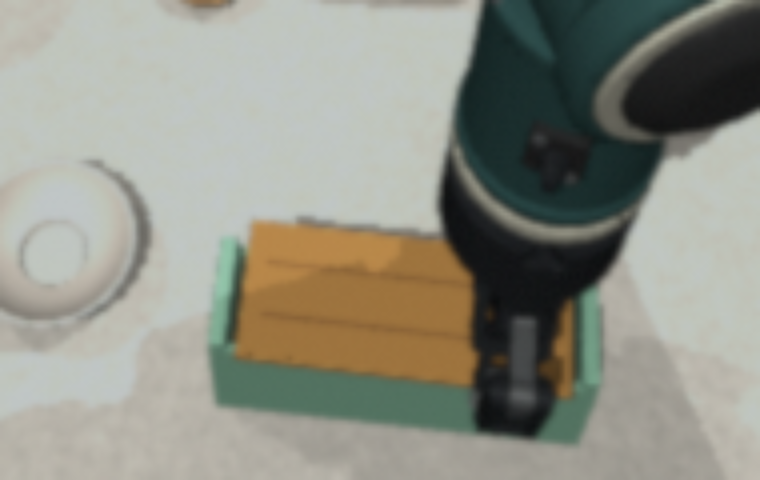

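The side view shows the lid just above the rim between the lugs, with a gap at each end. Lowering gently.

Call:
{"fn": "jog_arm", "kwargs": {
  "increments": [
    [[-0.03,0,0.1,0,0,0,0.4],[0,0,0.06,0,0,0,0.4],[0,0,0,0,0,0,0.4],[0,0,0,0,0,0,0.4],[0,0,0,0,0,0,0.4]]
  ]
}}

```text
time: 16.67
tool_pos: [0.4917, 0.2246, 0.135]
tcp_rot: [0.019, 3.111, -0.001]
wrist_force: [-0.2, -0.7, 0.2]
width: 0.732
grip_force: 43.9
```

Call:
{"fn": "jog_arm", "kwargs": {
  "increments": [
    [[0,0,0.04,0,0,0,0.4],[0,0,0,0,0,0,0.4],[0,0,0,0,0,0,0.4],[0,0,0,0,0,0,0.4],[0,0,0,0,0,0,0.4]]
  ]
}}

```text
time: 17.08
tool_pos: [0.4917, 0.2246, 0.1337]
tcp_rot: [0.019, 3.111, -0.001]
wrist_force: [0.3, 0.3, -0.5]
width: 0.734
grip_force: 43.9
```

Call:
{"fn": "jog_arm", "kwargs": {
  "increments": [
    [[0,0,0.05,0,0,0,0.4],[0,0,0,0,0,0,0.4],[0,0,0,0,0,0,0.4],[0,0,0,0,0,0,0.4],[0,0,0,0,0,0,0.4]]
  ]
}}

```text
time: 17.5
tool_pos: [0.492, 0.2247, 0.1324]
tcp_rot: [0.019, 3.111, -0.001]
wrist_force: [0.1, 0.0, 0.2]
width: 0.73
grip_force: 44.0
```

```bash
python3 -c "
from h import *
s=read_state();print(pose()[:3,3],s['wrist_force'],s['torque'])
lidcaddy()"
```

```text
[0.49196176 0.22469794 0.13241754] [0.08894782 0.01888709 0.1574862 ] [-0.032505    0.07332589  0.01159237]
side 2164 plane [-0.0466  0.132   0.0834] x 0.4601 0.6102 y 0.1919 0.2581 ((535.3588256835938, 224.85484313964844), (64.74305725097656, 150.2471923828125), 89.07650756835938)
 lugs 99 120 [([0.446, 0.208, 0.081], [0.453, 0.25, 0.087]), ([0.613, 0.199, 0.082], [0.621, 0.249, 0.088])]
top 712 plane [-0.0617 -0.1264  0.0826] x 0.4629 0.6102 y 0.1913 0.2552 ((536.52001953125, 222.7655029296875), (148.0734405517578, 63.465675354003906), 1.3438411951065063)
 lugs 28 15 [([0.448, 0.201, 0.081], [0.451, 0.247, 0.088]), ([0.615, 0.205, 0.081], [0.619, 0.244, 0.089])]
```

Call:
{"fn": "jog_arm", "kwargs": {
  "increments": [
    [[0.06,0,0.04,0,0,0,0.4],[0,0,0,0,0,0,0.4],[0,0,0.03,0,0,0,0.4],[0,0,0,0,0,0,0.4],[0,0,0,0,0,0,0.4]]
  ]
}}

```text
time: 18.02
tool_pos: [0.4912, 0.2249, 0.1319]
tcp_rot: [0.019, 3.108, -0.0]
wrist_force: [-0.7, -1.0, 10.2]
width: 0.735
grip_force: 44.8
```

Call:
{"fn": "jog_arm", "kwargs": {
  "increments": [
    [[0.03,0,-0.03,0,0,0,0.4],[0,0,0,0,0,0,0.4],[0,0,0,0,0,0,0.4],[0,0,0,0,0,0,0.76],[0,0,0,0,0,0,0.9]]
  ]
}}

```text
time: 18.43
tool_pos: [0.4884, 0.2244, 0.1303]
tcp_rot: [0.019, 3.113, -0.002]
wrist_force: [-0.3, 0.4, 0.8]
width: 0.947
grip_force: 0.0
```

Call:
{"fn": "jog_arm", "kwargs": {
  "increments": [
    [[0,0,0,0,0,0,1],[0,0,0,0,0,0,1],[0,0,0,0,0,0,1],[0,0,0,0,0,0,1],[0,0,0,0,0,0,1]]
  ]
}}

```text
time: 18.85
tool_pos: [0.4889, 0.2246, 0.1307]
tcp_rot: [0.019, 3.112, -0.001]
wrist_force: [0.3, -0.1, -0.1]
width: 0.998
grip_force: 0.0
```

```bash
python3 -c "
from h import *
s=read_state();print(pose()[:3,3],s['wrist_force'],s['width'])
lidcaddy()"
```

```text
[0.48892855 0.22458193 0.13070267] [ 0.31393433 -0.10546784 -0.08551638] 0.9977230040518672
side 2149 plane [-0.0664  0.134   0.0821] x 0.4582 0.6083 y 0.1922 0.2577 ((533.3167724609375, 224.98846435546875), (64.831787109375, 150.15185546875), 89.44212341308594)
 lugs 96 120 [([0.446, 0.211, 0.081], [0.501, 0.27, 0.089]), ([0.613, 0.199, 0.081], [0.621, 0.249, 0.088])]
top 709 plane [-0.0874 -0.1377  0.0816] x 0.4599 0.6074 y 0.1916 0.2555 ((533.8350830078125, 223.1714630126953), (148.06687927246094, 63.520503997802734), 1.343836784362793)
 lugs 24 20 [([0.448, 0.199, 0.082], [0.451, 0.239, 0.088]), ([0.613, 0.198, 0.081], [0.619, 0.243, 0.087])]
```

Released and centred. Withdrawing upward.

Call:
{"fn": "jog_arm", "kwargs": {
  "increments": [
    [[0,0,-0.3,0,0,0,1],[0,0,-0.5,0,0,0,1],[0,0,-0.8,0,0,0,1],[0,0,-0.9,0,0,0,1],[0,0,-0.9,0,0,0,1]]
  ]
}}

```text
time: 19.37
tool_pos: [0.4855, 0.2246, 0.2342]
tcp_rot: [0.019, 3.112, -0.002]
wrist_force: [0.5, 0.2, -0.6]
width: 1.0
grip_force: 0.0
```

Call:
{"fn": "jog_arm", "kwargs": {
  "increments": [
    [[0.7,0,-0.6,0,0,0,1],[0.7,0,-0.6,0,0,0,1],[0.7,0,-0.6,0,0,0,1],[0,0,0,0,0,0,1],[0,0,0,0,0,0,1]]
  ]
}}

```text
time: 19.78
tool_pos: [0.4214, 0.226, 0.2871]
tcp_rot: [0.018, 3.107, 0.002]
wrist_force: [-0.7, -0.6, 0.2]
width: 1.0
grip_force: 0.0
```

```bash
python3 -c "
from h import *
lidcaddy();p,d=viewer.read_camera('side');cv2.imwrite('pics/s6.png',p)"
```

```text
side 2905 plane [ 0.0014 -0.0038  0.0802] x 0.4579 0.6083 y 0.1922 0.2582 ((533.2515258789062, 225.03982543945312), (64.92640686035156, 150.3389129638672), 89.34400177001953)
 lugs 120 118 [([0.446, 0.2, 0.081], [0.453, 0.25, 0.089]), ([0.613, 0.2, 0.081], [0.621, 0.249, 0.088])]
top 1050 plane [-0.0014 -0.0045  0.079 ] x 0.4598 0.6074 y 0.1917 0.2565 ((533.5750732421875, 223.86126708984375), (64.04967498779297, 148.22857666015625), 89.29224395751953)
 lugs 31 4 [([0.445, 0.199, 0.081], [0.451, 0.248, 0.09]), ([0.613, 0.201, 0.082], [0.616, 0.206, 0.087])]
```

View pics/s6.png

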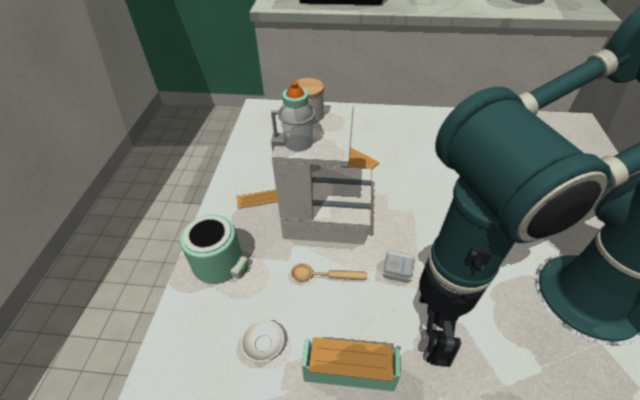

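The lid lies flat (top at z ≈ 0.080), centred on the caddy at (350,360) between the lugs. Dish, spoon and case haven't moved, and the gripper is clear.

```bash
python3 -c "
from workcell import bot
print(bot.finish_job())"
```

```text
the job is handed in; nothing more can be done
None
```

The job is handed in: the lid lies flat and centred on the caddy between its lugs, released, with the gripper clear and the dish, spoon and pacifier case where they were, at about 20 s of the 72 s allowed.

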